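White-balance the inspection camera, then hold it pressed into its sprung focus ring

ROBOT

A 7-joint arm with a two-finger parallel gripper is mounted at the origin on the work surface. World frame = base frame: x ahead of the robot, y to its left, z up, the work surface at z = 0. Lengths are in m, angles in rad, forces in N, time in s.
With the tool pointing down it reaches from about 0.425 to 0.875 m from the base axis. Payload 4.7 kg.
Tool frame: the origin (TCP) lies midway between the tips of the shut fingers; the grasp point (between the pads) lies 19 mm behind it; z points along the fingers, y is the line along which they close (so a half turn about z gives the same grasp; the last joint's range is limited). The gripper opens to 87 mm and grips with 3 to 60 N. Pads are 19 mm wide; open, the fingers measure 117 mm over their backs; the gripper's body (75 mm by 190 mm) begins 51 mm behind the grasp point.
Start: joints at [1.246, 0.321, -0.07, 1.45, 0.023, 1.371, -0.057], TCP at [0.216, -0.613, 0.223] pointing down, gripper open.
Joint ranges: [-2.86, 2.86], [-0.3, 2.09], [-1.38, 1.24], [0.06, 2.45], [-1.56, 4.7], [0.09, 2.05], [-2.69, 2.69]. Speed limits (rad/s): [2.57, 2.57, 3.14, 3.14, 3.14, 3.14, 3.14].

INTERFACE

Orientations are given as a rotation vector (axis times angle).
In Python, from bench import ctrl gives the robot as it stands. The module is installed in compiled form; this text tells all that it offers.
- The arm moves only by the shell command python3 -m handwheel 'ROWS' [FORCE]. ROWS is JSON, a list of rows, each a list of 7 numbers: the finger opening in m, from 0 to 0.087, then the shift along the tool's x, y, z in m, then the turn, a rotation vector about the tool's x, y, z in degrees. A call has 1 to 12 rows; each row shifts and turns the commanded pose from where the row before left it, along the tool's axes as they then stand; what a row does not reach is not made up. A row lasts 1/8 s, in which the tool goes at most 62.5 mm and 10.7 degrees, less where a joint would pass 70% of its speed; a pose out of reach is approached as far as the arm can. A call is refused whole if a number of a shift passes 0.0625 or a number of a turn 10.7, either way. A call with a gripper value outside its range is refused whole. The fingers move at their own pace and stop on an object; FORCE is the grip in N (left out, the last holds). Time passes only in rows, so rows that do not move let the fingers close. It gives the time, the measured TCP pose, the force, the opening and the grip force at its end, in the units of the state.
- ctrl.get_state(): the state, without advancing time (a new reading comes with each control period).
- ctrl.get_image(name): name is "side" or "top"; returns (picture, depth): 480x640x3 uint8, blue, green, red; 480x640 float32, m along the optical axis (not along the pixel's ray), 0 where there is no reading.
- ctrl.camera_info(name): a dict with "intrinsics" (3x3 intrinsics, pixels), "R" (3x3) and "t" (3): a world point X has camera coordinates R X + t. Camera axes: x right, y down, z forward; pixel columns grow to the right and rows downward; lengths in m; the calibration is good to about 2 mm. A picture is of the moment at which its call begins. camera_info takes no time and is no camera call.
- ctrl.close_job(): hands the job in; it is judged then, once.
The state is a dict: "time": time; "joint_positions": joint angles; "qd": joint speeds; "joint_torque": joint torques, N m; "position": TCP position; "tool_rot": TCP orientation; "ft_force": force on the tool from outside, world axes, zero at the start; "torque": the same for the moment, N m; "grip_width": opening from 0.0 (shut) to 1.0 (fully open); "grip_force": force on a finger pad.
Only numpy, scipy, OpenCV 4.12 (cv2) and the standard library are available. Lean on these libraries where they do the work, as an engineer would, in place of code of your own. Each camera call takes 0.05 s, during which the arm holds its last target. There are 200 camera calls.

TASK

Pick up the black inspection camera and white-balance it: hold its lens about 60 mm off the middle of the grey target, pointing square at the tilted target face, steady for two seconds. Then seat the camera upright in the yellow sprung ring of the cradle over the cartridge and press it down, without forcing it, to the bottom of the ring's travel. Finish there, with the gripper still holding the camera and keeping the ring compressed (do not let go), and leave the other things on the bench alone.

Things in the scene. Friction and masses are not known exactly. Their poses are not given: they have to be found in the camera images.
- camera: Loose round inspection camera, black with an orange shoulder, 0.22-0.34 kg, standing upright lens down. Origin: centre of its lens face (underside); z up its axis; it looks along -z. From the lens face: nose 48 mm diameter to 18 mm, 45 degree cone to 68 mm diameter at 28 mm, body 68 mm to 54 mm, then a straight round grip 44 mm in diameter from 62 mm to the top at 108 mm; grip it about 85 mm up.
- lens (a point): Centre of the camera's lens face, the same point as the camera's origin.
- cradle: Sprung cradle, fixed: round aluminium base 124 mm in diameter, 12 mm thick; three steel posts, 8 mm in diameter, 47 mm from the centre at 60, 180 and -60 degrees from its x axis, tops 72 mm above the bench; a yellow ring slides on them on springs. A blue cartridge lies under the ring, up to 24 mm above the bench, never touched. Origin: centre of the underside, z up.
- ring (a joint): How far the ring is pressed down, m: 0 is up (as it starts), 0.016 is the bottom stop. The spring starts at 2.4 N and adds 0.6 N per mm, so about 12 N reaches the stop; the camera's own weight sinks it 2 mm at most.
- ring_top (a point): Centre of the yellow ring's upper face, 66 mm above the bench when up; moves with the ring. The ring is 82 mm outside and 54 mm inside diameter, 10 mm thick. The camera's nose enters it and its cone rests on the ring's inner edge, the lens face then about 21 mm below this point.
- target: White-balance target, fixed: a grey disc 66 mm in diameter with a black rim and black centre dot on a white plate 90 x 90 x 6 mm, on a black stand, leaning back 0.42 rad from horizontal so that it faces up and roughly towards the robot. Origin: centre of the disc face, about 46 mm above the bench; z is the face's outward normal.
- tweezers_a: Bystander: steel tweezers, 135 mm long, 6 mm high, lying flat. Origin near the middle of the underside.
- tweezers_b: Bystander: steel tweezers like the others.
- phone: Bystander: black phone 150 x 73 x 8 mm, lying flat. Origin: centre of the underside.
- loupe: Bystander: black hand loupe, 50 mm in diameter and 48 mm tall, with a glass top, no orange; not the camera. Origin: centre of the underside.
- spare_blue: Bystander: blue cartridge, 36 x 17 x 12 mm. Origin: centre of the underside.
- spare_yellow: Bystander: yellow cartridge, 36 x 17 x 12 mm. Origin: centre of the underside.
- mouse: Bystander: black computer mouse 105 x 60 x 30 mm. Origin: centre of the underside.
There are look-alikes about, which are no part of the job. What is shaped like the camera but red is not meant.

How it is judged:
On the way, in this order (a step that is already met when the one before it is completed fails the run):
1. the held camera is aimed at the grey target: lens 35 to 95 mm in front of it, within 18 mm of its centre line in each direction, square to it within 0.2 rad, steady for a second (contact force between the fingers and camera above 1 N and x of lens in the frame of target between -0.018 and 0.018 m and y of lens in the frame of target between -0.018 and 0.018 m and z of lens in the frame of target between 0.035 and 0.095 m and angle between the z axis of camera and the z axis of target, either way round below 0.2 rad and angle between camera's own z axis and vertical below 0.9 rad and linear speed of camera below 0.03 m/s), for 1 s.
2. the camera sits in the ring and presses it down at least 11.5 mm (contact force between the fingers and camera above 1 N and value of joint ring above 0.0115 m and horizontal distance between lens and ring_top below 0.004 m and angle between camera's own z axis and vertical below 0.12 rad and z of lens in the frame of ring_top between -0.026 and -0.016 m and contact force between camera and cradle above 6 N and linear speed of camera below 0.02 m/s), for 0.3 s.
At the end, for the whole second after the job is handed in: The gripper holds the camera seated upright in the ring (axis within 4 mm and 0.12 rad, cone on the ring, lens face 16 to 26 mm below the ring's top), pressing on the cradle with more than 6 N, and the ring stays at least 11.5 mm down of its 16 mm travel, still (all of step 2); the arm keeps its last pose, push and grip.
It fails at once if the camera is forced against the cradle with more than 45 N (contact force between camera and cradle above 45 N).
It fails at once if a bystander is moved more than 30 mm (distance of any of tweezers_a, tweezers_b, phone, loupe, spare_blue, spare_yellow, mouse from where it was at the start of the episode above 0.03 m).
It also fails if it takes over 48 s, if anything falls off the work surface, if the arm or the gripper's body presses on something with over 40 N, if the wrist force passes 120 N, or if a joint passes its speed limit or range.

## Working session

There is one attempt and no reset: what is moved stays moved. The work goes in short steps, Python scripts to look and compute and a shell command to move; the robot and the scene stay as the last step left them, time stands still between calls to the robot, and variables do not carry over. Pictures are saved under pics/ and viewed, at most 10 in all, crops included, and the job is handed in when it is done.

```bash
mkdir -p pics
cat > h.py <<'E'
import numpy as np, cv2
from bench import ctrl
from scipy.spatial.transform import Rotation as Ro
def cam(n):
    c=ctrl.camera_info(n); return [np.array(c[k],float) for k in("intrinsics","R","t")]
def world(n,u,v,d):
    K,R,t=cam(n); p=np.linalg.inv(K)@np.array([u,v,1.])*d
    return R.T@(p-t)
def plane(n,u,v,z):
    K,R,t=cam(n); r=R.T@np.linalg.inv(K)@np.array([u,v,1.]); o=-R.T@t
    return o+r*(z-o[2])/r[2]
def proj(n,X):
    K,R,t=cam(n); p=K@(R@np.array(X,float)+t); return p[:2]/p[2]
E
python3 - <<'E'
from h import *
s=ctrl.get_state(); print({k:np.round(v,3) for k,v in s.items()})
print(Ro.from_rotvec(s['tool_rot']).as_matrix().round(3))
for n in("top","side"):
    im,d=ctrl.get_image(n); cv2.imwrite(f"pics/{n}0.png",im); np.savez(f"{n}0.npz",im=im,d=d)
    K,R,t=cam(n); print(n,K.round(1).tolist(),(-R.T@t).round(3),R.round(3).tolist())
E
```

```text
{'time': np.float64(0.0), 'joint_positions': array([ 1.246,  0.322, -0.07 ,  1.452,  0.023,  1.371, -0.057]), 'qd': array([ 0.002, -0.   , -0.   , -0.001, -0.   ,  0.001,  0.   ]), 'joint_torque': array([ 0.0000e+00, -4.9129e+01, -4.0400e-01, -3.1253e+01, -6.4000e-02,
        4.4000e-02,  0.0000e+00]), 'position': array([ 0.216, -0.613,  0.221]), 'tool_rot': array([-3.095e+00, -5.290e-01,  1.000e-03]), 'ft_force': array([-0.539, -0.007,  0.279]), 'torque': array([-0.004, -0.011, -0.021]), 'grip_force': np.float64(0.0), 'grip_width': np.float64(1.0)}
[[ 0.943  0.332 -0.001]
 [ 0.332 -0.943  0.002]
 [-0.    -0.002 -1.   ]]
top [[589.5, 0.0, 318.1], [0.0, 589.5, 232.5], [0.0, 0.0, 1.0]] [ 0.342 -0.012  1.467] [[0.009, -1.0, -0.003], [-0.988, -0.008, -0.155], [0.155, 0.004, -0.988]]
side [[551.3, 0.0, 326.0], [0.0, 551.3, 239.0], [0.0, 0.0, 1.0]] [0.218 1.028 0.755] [[-0.948, -0.318, 0.011], [-0.179, 0.502, -0.846], [0.263, -0.804, -0.533]]
```

View pics/top0.png

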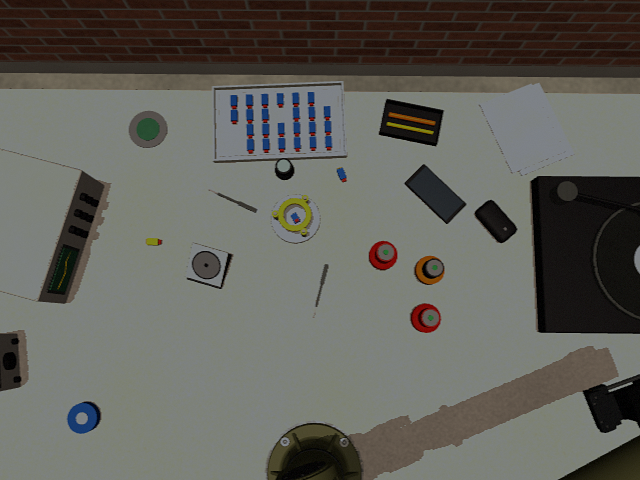

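View pics/side0.png

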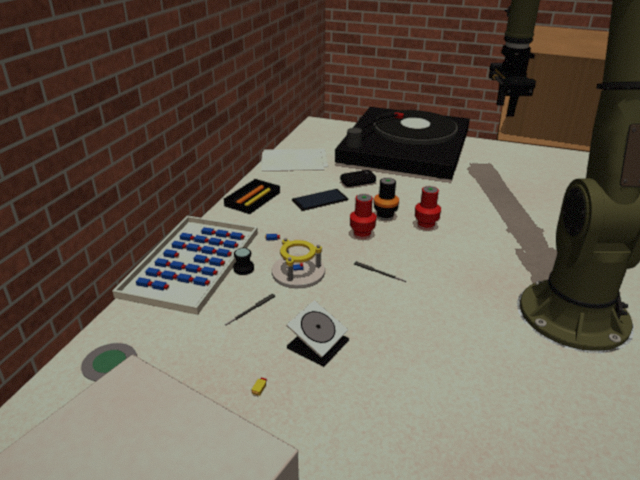

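The top view shows three camera-shaped objects: red at (383,254), orange and black at (430,269), red at (426,318). The orange-shouldered one at (430,269) fits; the loupe at (284,169) has no orange. Cradle is at (297,217), target at (207,264). The side view agrees: orange one at (386,200), reds at (363,216) and (428,208).

```bash
cat > m.py <<'E'
from h import *
T=np.load("top0.npz"); im,d=T['im'],T['d']
S=np.load("side0.npz"); si,sd=S['im'],S['d']
def cloud(n,d,x0,x1,y0,y1):
    v,u=np.mgrid[y0:y1,x0:x1]; K,R,t=cam(n); z=d[y0:y1,x0:x1].ravel()
    P=np.linalg.inv(K)@np.stack([u.ravel(),v.ravel(),np.ones(u.size)])*z
    return (R.T@(P-t[:,None])).T
c=cloud("top",d,405,460,240,295); m=c[:,2]>.1
print("cam top pts",m.sum(),c[m].mean(0).round(4),(c[m].max(0)-c[m].min(0)).round(4))
c=cloud("side",sd,365,410,170,225); m=c[:,2]>.1
print("side cam top",m.sum(),c[m].mean(0).round(4),np.ptp(c[m],axis=0).round(4))
for n,i in(("top",im),("side",si)):
    h=cv2.cvtColor(i,cv2.COLOR_BGR2HSV); y=cv2.inRange(h,(22,120,80),(35,255,255))
    b=(265,190,330,245) if n=="top" else (270,230,330,285)
    q=np.zeros_like(y); q[b[1]:b[3],b[0]:b[2]]=y[b[1]:b[3],b[0]:b[2]]
    k,_=cv2.findContours(q,cv2.RETR_EXTERNAL,cv2.CHAIN_APPROX_NONE); k=max(k,key=cv2.contourArea)
    e=cv2.fitEllipse(k); dd=(sd if n=="side" else d)
    pts=np.array([world(n,u,v,dd[v,u]) for v,u in np.argwhere(q)])
    print(n,"ring",np.round(e[0],1),np.round(e[1],1),plane(n,*e[0],.066).round(4),"z med",np.median(pts[:,2]).round(4))
    # hole contour
    ks,hh=cv2.findContours(q,cv2.RETR_CCOMP,cv2.CHAIN_APPROX_NONE)
    for kk,g in zip(ks,hh[0]):
        if g[3]>=0 and len(kk)>20: e=cv2.fitEllipse(kk); print("  hole",np.round(e[0],1),np.round(e[1],1),plane(n,*e[0],.066).round(4))
    g=cv2.cvtColor(i,cv2.COLOR_BGR2GRAY)
    b=(185,240,235,292) if n=="top" else (285,303,350,350)
    sub=g[b[1]:b[3],b[0]:b[2]]
    w=((sub<(140))*255).astype(np.uint8); ks,_=cv2.findContours(w,cv2.RETR_LIST,cv2.CHAIN_APPROX_NONE)
    for kk in ks:
        if len(kk)>15:
            e=cv2.fitEllipse(kk); u,v=np.add(e[0],b[:2]); print("  tgt",round(u,1),round(v,1),np.round(e[1],1),plane(n,u,v,.046).round(4))
    if n=="top": c=cloud(n,d,197,217,255,273)
    else: c=cloud(n,sd,308,328,318,334)
    m0=c.mean(0); nn=np.linalg.svd(c-m0)[2][2]; nn*=np.sign(nn[2]); print("  plane",m0.round(4),nn.round(4),"tilt",np.arccos(nn[2]).round(3),"az",np.arctan2(nn[1],nn[0]).round(3), (c-m0).dot(nn).std().round(5))
A=cv2.resize(im[235:340,360:465],None,fx=4,fy=4); B=cv2.resize(si[170:240,340:450],None,fx=3.4,fy=3.4)
C=np.zeros((420,800,3),np.uint8); C[:420,:420]=A; C[:B.shape[0],425:425+B.shape[1]]=B[:,:375]; cv2.imwrite("pics/crop.png",C)
E
python3 m.py
```

```text
cam top pts 306 [ 0.4691 -0.261   0.18  ] [0.1567 0.2843 1.3667]
side cam top 211 [ 0.4724 -0.1866  0.1321] [0.2941 1.3224 0.655 ]
top ring [294.2 214.2] [36.2 36.8] [0.6065 0.0524 0.066 ] z med 0.0659
  hole [294.3 214.2] [22.7 23.1] [0.6066 0.0522 0.066 ]
  tgt 209.5 265.5 [57.8 60.5] [0.4822 0.2565 0.046 ]
  plane [0.4862 0.2626 0.0529] [ 0.9936 -0.0838  0.0751] tilt 1.496 az -0.084 0.01245
side ring [297.3 250.6] [22.5 40.9] [0.6038 0.0571 0.066 ] z med 0.0651
  hole [297.6 250.3] [12.6 23.5] [0.6036 0.0559 0.066 ]
  tgt 340.1 342.7 [ 9.4 22.1] [0.4285 0.2926 0.046 ]
  tgt 287.5 337.1 [17.3 50. ] [0.5264 0.3105 0.046 ]
  tgt 317.6 326.7 [29.4 37.3] [0.4826 0.2642 0.046 ]
  plane [0.4835 0.2621 0.047 ] [-0.3949  0.0822  0.915 ] tilt 0.415 az 2.936 0.00152
```

View pics/crop.png

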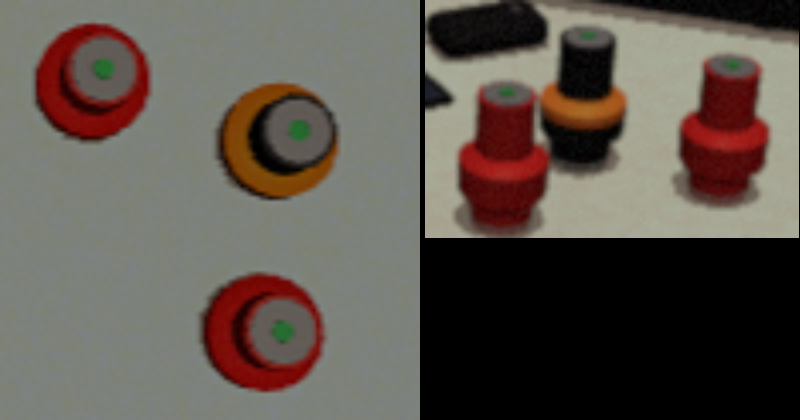

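The crop confirms the middle one: black body, orange shoulder, top dot at about (434.5,267.3). Both neighbours are red. Next I measure more precisely, leaving out pixels with no depth.

```bash
cat > m2.py <<'E'
from h import *
def cloud(n,d,msk):
    q=np.argwhere(msk&(d>0)); return np.array([world(n,u,v,d[v,u]) for v,u in q])
def box(d,b): m=np.zeros(d.shape,bool); m[b[1]:b[3],b[0]:b[2]]=1; return m
L={n:np.load(n+"0.npz") for n in("top","side")}
def tri(pt,ps):
    A=[];B=[]
    for n,p in(("top",pt),("side",ps)):
        K,R,t=cam(n); r=R.T@np.linalg.inv(K)@np.array([*p,1.]); r/=np.linalg.norm(r); M=np.eye(3)-np.outer(r,r); A.append(M);B.append(M@(-R.T@t))
    x=np.linalg.solve(sum(A),sum(B)); return x.round(4),[np.linalg.norm(a@x-b).round(4) for a,b in zip(A,B)]
g={}
for n,b,tb,tc in(("top",(415,250,455,285),(185,240,235,292),(206,264)),("side",(370,172,405,190),(285,303,350,350),(318,326))):
    im,d=L[n]['im'],L[n]['d']; h=cv2.cvtColor(im,cv2.COLOR_BGR2HSV)
    gm=(cv2.inRange(h,(40,60,40),(80,255,255))>0)&box(d,b); g[n]=np.argwhere(gm).mean(0)[::-1]
    print(n,"dot",g[n].round(1),gm.sum(),plane(n,*g[n],.108).round(4))
    c=cloud(n,d,box(d,b)); m=(c[:,2]>.1)&(c[:,2]<.12); print("  topface",m.sum(),((c[m].max(0)+c[m].min(0))/2).round(4),np.ptp(c[m],axis=0).round(3), np.median(c[m][:,2]).round(4))
    c=cloud(n,d,box(d,tb)&(h[...,1]<60)&(h[...,2]>60)); c=c[c[:,2]>.02]
    m0=np.median(c,0)
    for _ in range(4):
        m0=c.mean(0); nn=np.linalg.svd(c-m0,full_matrices=False)[2][2]; nn*=np.sign(nn[2]); c=c[abs((c-m0)@nn)<.004]
    print("  plane",len(c),m0.round(4),nn.round(4),"tilt",np.arccos(nn[2]).round(3),"az",np.arctan2(nn[1],nn[0]).round(3))
    # centre dot: dark blob near the middle
    gr=cv2.cvtColor(im,cv2.COLOR_BGR2GRAY).astype(float); u,v=tc
    w=np.clip(gr[v-4:v+5,u-4:u+5].max()*.85-gr[v-4:v+5,u-4:u+5],0,None); yy,xx=np.mgrid[v-4:v+5,u-4:u+5]
    g[n+'t']=np.array([(w*xx).sum(),(w*yy).sum()])/w.sum(); print("  tdot",g[n+'t'].round(1),plane(n,*g[n+'t'],.046).round(4))
print("cam",tri(g['top'],g['side'])); print("tgt",tri(g['topt'],g['sidet'])); print("ring",tri((294.25,214.2),(297.4,250.4)))
E
python3 m2.py
```

```text
top dot [434.3 267.1] 24 [ 0.4769 -0.2754  0.108 ]
  topface 290 [ 0.4774 -0.2748  0.1088] [0.043 0.043 0.016] 0.1089Traceback (most recent call last):
  File "m2.py", line 17, in <module>
    c=cloud(n,d,box(d,tb)&(h[...,1]<60)&(h[...,2]>60)); c=c[c[:,2]>.02]
  File "m2.py", line 3, in cloud
    q=np.argwhere(msk&(d>0)); return np.array([world(n,u,v,d[v,u]) for v,u in q])
                                               ~~~~~^^^^^^^^^^^^^^
  File "h.py", line 7, in world
    K,R,t=cam(n); p=np.linalg.inv(K)@np.array([u,v,1.])*d
          ~~~^^^
  File "h.py", line 5, in cam
    c=ctrl.camera_info(n); return [np.array(c[k],float) for k in("intrinsics","R","t")]
ValueError: time passes only in moves, steps and waits
```

```bash
sed -i 's/^def cam(n):/import functools\n@functools.lru_cache\ndef cam(n):/' h.py; python3 m2.py
```

```text
top dot [434.3 267.1] 24 [ 0.4769 -0.2754  0.108 ]
  topface 290 [ 0.4774 -0.2748  0.1088] [0.043 0.043 0.016] 0.1089
  plane 944 [0.485  0.2633 0.0472] [-0.3964  0.1101  0.9115] tilt 0.424 az 2.871
  tdot [205.8 264.8] [0.4839 0.2656 0.046 ]
side dot [387.5 180. ] 8 [ 0.4766 -0.2819  0.108 ]
  topface 140 [ 0.4759 -0.2712  0.1063] [0.044 0.046 0.012] 0.108
  plane 1621 [0.484  0.2661 0.046 ] [-0.3894  0.1126  0.9141] tilt 0.417 az 2.86
  tdot [317.9 326.1] [0.4827 0.2624 0.046 ]
cam (array([ 0.4759, -0.2748,  0.1115]), [np.float64(0.0006), np.float64(0.0006)])
tgt (array([0.4828, 0.2649, 0.0483]), [np.float64(0.0009), np.float64(0.0009)])
ring (array([0.6063, 0.0522, 0.0631]), [np.float64(0.0008), np.float64(0.0008)])
```

```bash
cat >> h.py <<'E'
def go(p,R=None):
    s=ctrl.get_state(); Q=Ro.from_rotvec(s['tool_rot']); print("t",round(float(s['time']),2),"pos",s['position'].round(4),"F",s['ft_force'].round(2),"grip",round(float(s['grip_force']),1),round(float(s['grip_width']),3))
    print("axes",Q.as_matrix().round(4).tolist(),"q",s['joint_positions'].round(2))
    print("shift mm",(Q.inv().apply(np.array(p)-s['position'])*1e3).round(1))
    if R is not None: print("turn deg",np.degrees((Q.inv()*R).as_rotvec()).round(2))
E
python3 -m handwheel '[[0.087,0.051,-0.033,0,0,0,0],[0.087,0.051,-0.033,0,0,0,0],[0.087,0.051,-0.033,0,0,0,0],[0.087,0.051,-0.033,0,0,0,0],[0.087,0.051,-0.033,0,0,0,0],[0.087,0.051,-0.033,0,0,0,0],[0.087,0.051,-0.033,0,0,0,0],[0.087,0,0,0,0,0,0],[0.087,0,0,0,0,0,0]]'
python3 -c "
from h import *
go([.477,-.275,.067])
"
```

```text
time: 1.23
position: [0.4755, -0.2768, 0.2221]
tool_rot: [3.096, 0.53, -0.002]
ft_force: [0.4, -0.1, 0.4]
grip_width: 1.001
grip_force: 0.0
t 1.23 pos [ 0.4755 -0.2768  0.2221] F [ 0.43 -0.14  0.36] grip 0.0 1.001
axes [[0.943, 0.3327, -0.0012], [0.3327, -0.943, -0.0003], [-0.0012, -0.0001, -1.0]] q [ 0.81  0.13 -0.36  1.69  0.05  1.33 -0.79]
shift mm [  2.2  -1.2 155.1]
```

```bash
python3 -m handwheel '[[0.087,0.002,-0.001,0.04,0,0,0],[0.087,0,0,0.04,0,0,0],[0.087,0,0,0.035,0,0,0],[0.087,0,0,0.025,0,0,0],[0.087,0,0,0.015,0,0,0],[0.087,0,0,0,0,0,0],[0.03,0,0,0,0,0,0],[0.03,0,0,0,0,0,0],[0.03,0,0,0,0,0,0],[0.03,0,0,0,0,0,0],[0.03,0,0,0,0,0,0],[0.03,0,0,0,0,0,0]]' 40
python3 -c "
from h import *
go([.477,-.275,.22])
for n in('top','side'):
    im,d=ctrl.get_image(n); cv2.imwrite(f'pics/{n}1.png',im)
A=cv2.imread('pics/side1.png')[120:250,320:470]; cv2.imwrite('pics/c1.png',cv2.resize(A,None,fx=4,fy=4))
"
```

```text
time: 2.72
position: [0.4775, -0.2748, 0.0676]
tool_rot: [-3.096, -0.53, 0.0]
ft_force: [-0.4, 1.3, 1.4]
grip_width: 0.498
grip_force: 39.9
t 2.73 pos [ 0.4775 -0.2748  0.0676] F [-0.42  1.26  1.4 ] grip 39.9 0.498
axes [[0.9431, 0.3326, -0.0001], [0.3326, -0.9431, 0.0001], [-0.0001, -0.0001, -1.0]] q [ 0.79  0.26 -0.36  1.86  0.11  1.03 -0.84]
shift mm [  -0.6    0.  -152.4]
```

View pics/c1.png

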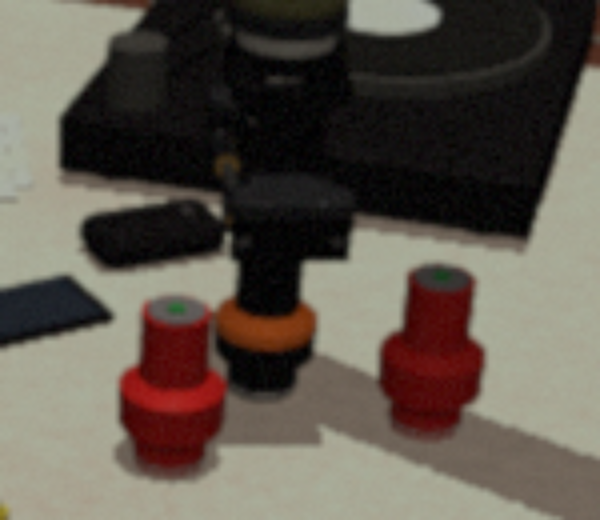

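The side crop shows the fingers on the black grip of the orange-shouldered camera at (265,300), with both reds undisturbed. Now I lift it, turn, and swing over.

```bash
python3 -m handwheel '[[0.03,0,0,-0.02,0,0,0],[0.03,0,0,-0.04,0,0,0],[0.03,0,0,-0.05,0,0,0],[0.03,0,0,-0.05,0,0,0],[0.03,0,0,-0.03,0,0,-10],[0.03,0,0,0,0,0,-10],[0.03,0,0,0,0,0,-10],[0.03,0,0,0,0,0,-10],[0.03,0,0,0,0,0,-10],[0.03,0,0,0,0,0,-10],[0.03,0,0,0,0,0,-10],[0.03,0,0,0,0,0,-10]]'
python3 -c "
from h import *
go([.434,.279,.225])
"
```

```text
time: 4.32
position: [0.477, -0.2748, 0.2566]
tool_rot: [-2.024, -2.401, 0.001]
ft_force: [1.2, -0.6, -3.0]
grip_width: 0.497
grip_force: 39.9
t 4.33 pos [ 0.477  -0.2748  0.2566] F [ 1.25 -0.62 -3.  ] grip 39.9 0.497
axes [[-0.1691, 0.9856, -0.0014], [0.9856, 0.1691, 0.0007], [0.0009, -0.0013, -1.0]] q [ 0.88  0.12 -0.44  1.64  0.05  1.4   0.6 ]
shift mm [553.1  51.3  32. ]
```

```bash
python3 -m handwheel '[[0.03,0.03,0.003,0,0,0,0],[0.03,0.05,0.004,0,0,0,0],[0.03,0.053,0.005,0,0,0,0],[0.03,0.053,0.005,0,0,0,0],[0.03,0.053,0.005,0,0,0,0],[0.03,0.053,0.005,0,0,0,0],[0.03,0.053,0.005,0,0,0,0],[0.03,0.053,0.005,0,0,0,0],[0.03,0.053,0.005,0,0,0,0],[0.03,0.052,0.005,0,0,0,0],[0.03,0.03,0.004,0,0,0,0],[0.03,0.02,0,0,0,0,0]]'
python3 -c "
from h import *
n=np.array([-.392,.110,.913]); n/=np.linalg.norm(n)
s=ctrl.get_state(); M=Ro.from_rotvec(s['tool_rot'])
z=M.as_matrix()[:,2]; ax=np.cross(z,-n); ax*=np.arccos(z@-n)/np.linalg.norm(ax)
G=Ro.from_rotvec(ax)*M
go([.4335,.2785,.1635],G)
"
```

```text
time: 5.82
position: [0.4355, 0.2814, 0.2571]
tool_rot: [-2.029, -2.398, 0.001]
ft_force: [0.0, 0.7, -3.0]
grip_width: 0.501
grip_force: 39.9
t 5.83 pos [0.4355 0.2814 0.2571] F [ 0.03  0.66 -3.05] grip 39.9 0.501
axes [[-0.1657, 0.9862, -0.0009], [0.9862, 0.1657, 0.0], [0.0001, -0.0009, -1.0]] q [ 0.37  0.1  -1.05  1.69  0.09  1.4  -0.52]
shift mm [-2.5 -2.4 93.6]
turn deg [-21.79 -10.25   0.  ]
```

```bash
python3 -m handwheel '[[0.03,0,0,0,-5.45,-2.56,0],[0.03,0,0,0,-5.45,-2.56,0],[0.03,0,0,0,-5.45,-2.56,0],[0.03,0,0,0,-5.45,-2.56,0],[0.03,0,0,0,0,0,0],[0.03,0,0,0,0,0,0]]'
python3 -c "
from h import *
n=np.array([-.392,.110,.913]); n/=np.linalg.norm(n)
s=ctrl.get_state(); M=Ro.from_rotvec(s['tool_rot']); print(np.arccos(-M.as_matrix()[:,2]@n))
go([.4335,.2785,.1635])
"
```

```text
time: 6.58
position: [0.4373, 0.2787, 0.2575]
tool_rot: [1.779, 2.097, 0.243]
ft_force: [-0.3, -1.0, -2.9]
grip_width: 0.496
grip_force: 39.9
0.0010764102446077508
t 6.58 pos [0.4373 0.2787 0.2575] F [-0.25 -0.99 -2.94] grip 39.9 0.496
axes [[-0.1273, 0.9113, 0.3915], [0.9766, 0.1841, -0.1109], [-0.1732, 0.3683, -0.9135]] q [ 0.36 -0.25 -1.07  1.92  0.14  1.12 -0.6 ]
shift mm [ 16.5 -38.1  84.4]
```

```bash
python3 -m handwheel '[[0.03,0.0041,-0.0095,0.021,0,0,0],[0.03,0.0041,-0.0095,0.021,0,0,0],[0.03,0.0041,-0.0095,0.021,0,0,0],[0.03,0.0041,-0.0095,0.021,0,0,0],[0.03,0,0,0,0,0,0],[0.03,0,0,0,0,0,0]]'
python3 -c "
from h import *
n=np.array([-.392,.110,.913]); n/=np.linalg.norm(n)
s=ctrl.get_state(); M=Ro.from_rotvec(s['tool_rot']); print(np.arccos(-M.as_matrix()[:,2]@n))
go([.4335,.2785,.1635])
for n in('top','side'):
    im,d=ctrl.get_image(n); np.savez(f'{n}2.npz',im=im,d=d); cv2.imwrite(f'pics/{n}2.png',im)
A=cv2.imread('pics/side2.png')[210:370,230:430]; cv2.imwrite('pics/c2.png',cv2.resize(A,None,fx=3.7,fy=3.7))
print(proj('side',[.4835,.2645,.047]), proj('side',np.array([.4835,.2645,.047])+.06*np.array([-.392,.110,.913])))
"
```

```text
time: 7.32
position: [0.4346, 0.2789, 0.1648]
tool_rot: [1.78, 2.096, 0.245]
ft_force: [-0.0, 0.5, -2.3]
grip_width: 0.497
grip_force: 39.9
0.0006112614262892963
t 7.33 pos [0.4346 0.2789 0.1648] F [-0.04  0.49 -2.27] grip 39.9 0.497
axes [[-0.1269, 0.911, 0.3923], [0.977, 0.1832, -0.1095], [-0.1716, 0.3694, -0.9133]] q [ 0.44 -0.13 -1.24  2.05  0.3   0.96 -0.8 ]
shift mm [-0.  -1.5  0.8]
[317.1146479  326.25120122] [328.01365427 308.75808836]
```

View pics/c2.png

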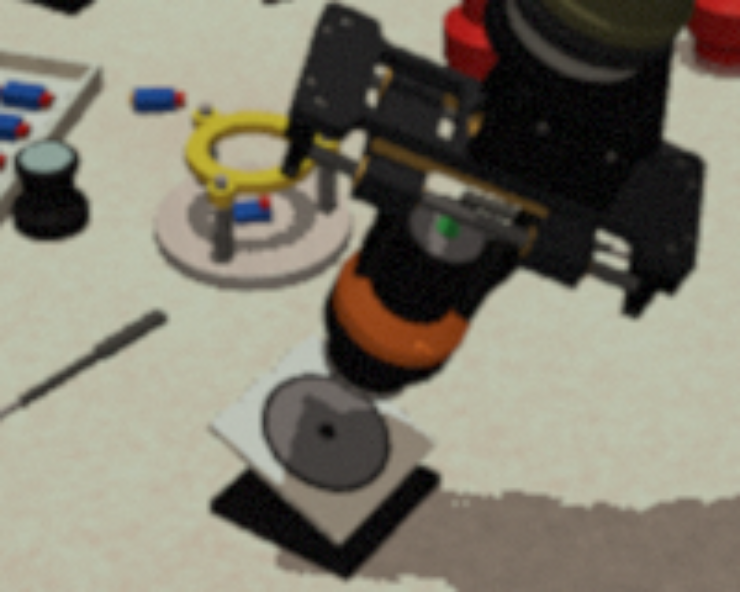

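The crop shows the lens held off the grey disc, whose centre dot is at crop (326,430). The nose is near (375,370) and the predicted lens is at (363,365). I hold here for over 2 s, and use the green dot at crop (448,226) to check how the camera sits in the grip.

```bash
python3 -m handwheel '[[0.03,0,0,0,0,0,0],[0.03,0,0,0,0,0,0],[0.03,0,0,0,0,0,0],[0.03,0,0,0,0,0,0],[0.03,0,0,0,0,0,0],[0.03,0,0,0,0,0,0],[0.03,0,0,0,0,0,0],[0.03,0,0,0,0,0,0],[0.03,0,0,0,0,0,0],[0.03,0,0,0,0,0,0],[0.03,0,0,0,0,0,0],[0.03,0,0,0,0,0,0]]' >/dev/null
python3 -m handwheel '[[0.03,0,0,0,0,0,0],[0.03,0,0,0,0,0,0],[0.03,0,0,0,0,0,0],[0.03,0,0,0,0,0,0],[0.03,0,0,0,0,0,0],[0.03,0,0,0,0,0,0],[0.03,0,0,0,0,0,0],[0.03,0,0,0,0,0,0]]'
python3 -c "
from h import *
s=ctrl.get_state(); M=Ro.from_rotvec(s['tool_rot']).as_matrix(); p=s['position']
L=np.load('side2.npz'); h=cv2.cvtColor(L['im'],cv2.COLOR_BGR2HSV); g=cv2.inRange(h,(40,60,40),(80,255,255)); g[:255]=0;g[290:]=0;g[:,:335]=0;g[:,370:]=0
q=np.argwhere(g).mean(0)[::-1]; print('dot',q,'pred',proj('side',p-M[:,2]*.0404))
for i,a in enumerate('xy'): print(a,'+5mm moves',proj('side',p-M[:,2]*.0404+M[:,i]*.005)-proj('side',p-M[:,2]*.0404))
n=np.array([-.392,.110,.913]); z=M[:,2]
go([.606,.0525,.2])
# upright turn
ax=np.cross(z,[0,0,-1]); ax*=np.arccos(-z[2])/np.linalg.norm(ax); print('upright turn',np.degrees(M.T@ax).round(2))
"
```

```text
time: 9.93
position: [0.4337, 0.2786, 0.1639]
tool_rot: [1.778, 2.097, 0.244]
ft_force: [-0.1, -0.1, -3.3]
grip_width: 0.5
grip_force: 39.9
dot [350.5625  270.84375] pred [349.89506046 273.29745754]
x +5mm moves [-0.46530034  2.06127309]
y +5mm moves [-2.65983633 -1.09335768]
t 9.93 pos [0.4337 0.2786 0.1639] F [-0.14 -0.12 -3.32] grip 39.9 0.5
axes [[-0.1279, 0.9107, 0.3928], [0.9765, 0.185, -0.1108], [-0.1736, 0.3693, -0.9129]] q [ 0.44 -0.14 -1.24  2.05  0.3   0.96 -0.8 ]
shift mm [-249.1  128.4   59.8]
upright turn [21.8  10.25 -0.  ]
```

Held 2.6 s with the camera steady. Now I back off, go upright and move over to the ring.

```bash
python3 -m handwheel '[[0.03,0,0,-0.02,0,0,0],[0.03,0,0,-0.03,0,0,0],[0.03,0,0,-0.03,0,0,0],[0.03,0,0,-0.01,5.45,2.56,0],[0.03,0,0,0,5.45,2.56,0],[0.03,0,0,0,5.45,2.56,0],[0.03,0,0,0,5.45,2.56,0],[0.03,0,0,0,0,0,0],[0.03,0,0,0,0,0,0]]'
python3 -c "
from h import *
go([.606,.0525,.19],Ro.from_matrix(np.array([[-.1657,.9862,0],[.9862,.1657,0],[0,0,-1.]]).T.T))
"
```

```text
time: 11.05
position: [0.3977, 0.2891, 0.2459]
tool_rot: [2.03, 2.397, 0.0]
ft_force: [-0.3, 0.6, -2.5]
grip_width: 0.493
grip_force: 39.9
t 11.05 pos [0.3977 0.2891 0.2459] F [-0.25  0.65 -2.55] grip 39.9 0.493
axes [[-0.1647, 0.9863, 0.001], [0.9863, 0.1647, -0.0007], [-0.0008, 0.0008, -1.0]] q [ 0.26  0.   -0.93  1.77  0.    1.37 -0.51]
shift mm [-267.6  166.5   56.2]
turn deg [ 0.05  0.05 -0.06]
```

```bash
python3 -m handwheel '[[0.03,-0.02,0.0125,0,0,0,0],[0.03,-0.037,0.023,0,0,0,0],[0.03,-0.047,0.029,0,0,0,0],[0.03,-0.047,0.029,0,0,0,0],[0.03,-0.047,0.029,0,0,0,0],[0.03,-0.04,0.025,0.01,0,0,0],[0.03,-0.02,0.0125,0.02,0,0,0],[0.03,-0.0096,0.0065,0.03,0,0,0],[0.03,0,0,0.015,0,0,0],[0.03,0,0,0,0,0,0],[0.03,0,0,0,0,0,0]]'
python3 -c "
from h import *
go([.606,.0525,.14])
for n in('top','side'):
    im,d=ctrl.get_image(n); np.savez(f'{n}3.npz',im=im,d=d); cv2.imwrite(f'pics/{n}3.png',im)
A=cv2.imread('pics/side3.png')[170:300,240:370]; B=cv2.imread('pics/top3.png')[160:260,240:340]
C=np.hstack([cv2.resize(A,(400,400)),cv2.resize(B,(400,400))]); cv2.imwrite('pics/c3.png',C)
"
```

```text
time: 12.42
position: [0.6066, 0.0532, 0.1728]
tool_rot: [2.028, 2.397, 0.002]
ft_force: [-0.4, -0.7, -3.2]
grip_width: 0.499
grip_force: 39.9
t 12.43 pos [0.6066 0.0532 0.1728] F [-0.45 -0.7  -3.18] grip 39.9 0.499
axes [[-0.1654, 0.9862, 0.0025], [0.9862, 0.1654, -0.0002], [-0.0006, 0.0024, -1.0]] q [ 0.44  0.34 -0.7   1.61  0.23  1.28 -0.13]
shift mm [-0.6 -0.8 32.8]
```

View pics/c3.png

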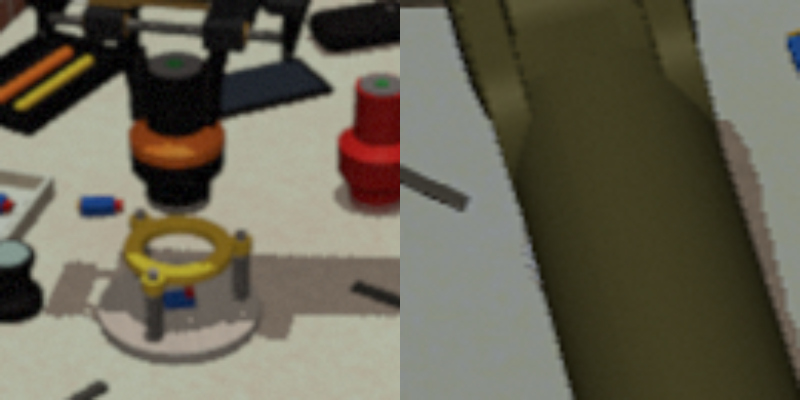

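The crop shows the camera above the ring, with its axis at about x=178 against the ring at 180. The arm blocks the top view. I fit both centres in the side view, using depth and pixels.

```bash
python3 -c "
from h import *
from scipy.optimize import least_squares
L=np.load('side3.npz'); im,d=L['im'],L['d']; h=cv2.cvtColor(im,cv2.COLOR_BGR2HSV)
s=ctrl.get_state(); p=s['position']; M=Ro.from_rotvec(s['tool_rot']).as_matrix()
lens=p+M[:,2]*.0676; print('lens pred',lens.round(4))
v,u=np.mgrid[170:250,270:325]; P=np.array([world('side',a,b,d[b,a]) for a,b in zip(u.ravel(),v.ravel()) if d[b,a]>0])
P=P[np.hypot(P[:,0]-lens[0],P[:,1]-lens[1])<.05]
for nm,lo,hi,r in(('grip',.068,.10,.022),('body',.032,.050,.034),('nose',.003,.014,.024)):
    q=P[(P[:,2]>lens[2]+lo)&(P[:,2]<lens[2]+hi)]
    f=least_squares(lambda c:np.hypot(q[:,0]-c[0],q[:,1]-c[1])-r,lens[:2],loss='soft_l1',f_scale=.001); print(nm,len(q),f.x.round(4),abs(f.fun).mean().round(4))
y=(cv2.inRange(h,(22,120,80),(35,255,255))>0); y[:225]=0;y[285:]=0;y[:,:270]=0;y[:,330:]=0
for f,nm in((L,'now'),(np.load('side0.npz'),'start')):
    Q=np.array([world('side',a,b,f['d'][b,a]) for b,a in np.argwhere(y) if f['d'][b,a]>0]); Q=Q[(Q[:,2]>.062)&(Q[:,2]<.07)]
    from scipy.optimize import least_squares as ls
    # ring annulus, 27..41 mm: penalise outside
    g=lambda c:(lambda r:np.clip(.027-r,0,None)+np.clip(r-.041,0,None))(np.hypot(Q[:,0]-c[0],Q[:,1]-c[1]))
    o=ls(g,[.606,.0525],loss='soft_l1',f_scale=.001); print('ring',nm,len(Q),o.x.round(4),Q[:,2].mean().round(4))
g=cv2.inRange(h,(40,60,40),(80,255,255)); g[:180]=0;g[200:]=0;g[:,:285]=0;g[:,310:]=0
q=np.argwhere(g).mean(0)[::-1]; print('dot',q.round(1),'pred',proj('side',lens+[0,0,.108]).round(1),plane('side',*q,lens[2]+.108).round(4))
print('ring side px on .066',plane('side',297.5,250.4,.066).round(4))
o=(cv2.inRange(h,(5,150,60),(18,255,255))>0);o[:195]=0;o[235:]=0;o[:,:275]=0;o[:,:275]=0;o[:,320:]=0
q=np.argwhere(o); print('orange u',(q[:,1].min()+q[:,1].max())/2, 'pred',proj('side',lens+[0,0,.054]).round(1),'ring pred',proj('side',[.6063,.0524,.066]).round(1))
"
```

```text
lens pred [0.607  0.0527 0.1051]
grip 383 [0.6066 0.051 ] 0.0032
body 214 [0.6065 0.0505] 0.0012
nose 93 [0.6064 0.0507] 0.0014
ring now 337 [0.6049 0.0555] 0.0653
ring start 340 [0.6039 0.0561] 0.0653
dot [296.3 190.1] pred [295.5 191.6] [0.6079 0.0454 0.2131]
ring side px on .066 [0.6036 0.0563 0.066 ]
orange u 297.0 pred [295.9 213.7] ring pred [297.  249.3]
```

```bash
python3 -m handwheel '[[0.03,-0.0003,0.0003,0.015,0,0,0],[0.03,0,0,0.015,0,0,0],[0.03,0,0,0.005,0,0,0],[0.03,0,0,0,0,0,0]]'
python3 -m handwheel '[[0.03,0,0,0.003,0,0,0],[0.03,0,0,0.003,0,0,0],[0.03,0,0,0.003,0,0,0],[0.03,0,0,0.003,0,0,0],[0.03,0,0,0,0,0,0],[0.03,0,0,0,0,0,0]]'
python3 -c "
from h import *
go([.606,.0525,.1126])
im,d=ctrl.get_image('side'); np.savez('side4.npz',im=im,d=d)
cv2.imwrite('pics/c4.png',cv2.resize(im[200:290,250:350],(800,600*9*8//(10*6)//1 if 0 else 600)))
"
```

```text
time: 13.02
position: [0.6062, 0.0515, 0.1352]
tool_rot: [-2.031, -2.395, 0.002]
ft_force: [0.2, -1.0, -2.5]
grip_width: 0.495
grip_force: 39.9
time: 13.78
position: [0.6067, 0.0516, 0.1242]
tool_rot: [2.031, 2.396, 0.0]
ft_force: [0.4, 0.4, -3.1]
grip_width: 0.499
grip_force: 39.9
t 13.78 pos [0.6067 0.0516 0.1242] F [ 0.44  0.39 -3.08] grip 39.9 0.499
axes [[-0.1636, 0.9865, 0.0001], [0.9865, 0.1636, -0.0001], [-0.0001, 0.0001, -1.0]] q [ 0.43  0.38 -0.69  1.66  0.26  1.19 -0.15]
shift mm [ 1.  -0.6 11.6]
```

View pics/c4.png

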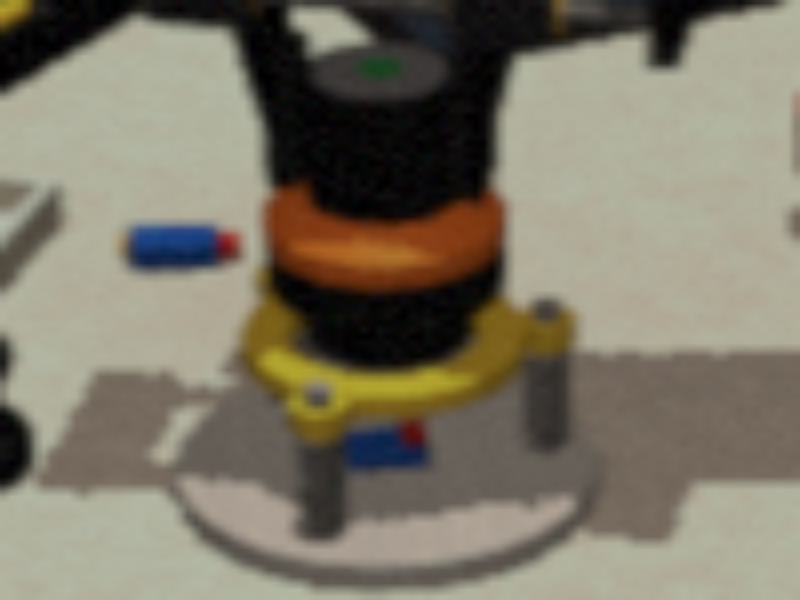

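The crop shows the nose inside the ring with no contact: Fz is only the camera's weight, and the nose is centred near (391,340). I nudge it 0.8 mm and go down to the cone seat.

```bash
python3 -m handwheel '[[0.03,0.0008,0,0.003,0,0,0],[0.03,0,0,0.003,0,0,0],[0.03,0,0,0.003,0,0,0],[0.03,0,0,0.002,0,0,0],[0.03,0,0,0.002,0,0,0],[0.03,0,0,0.002,0,0,0],[0.03,0,0,0,0,0,0],[0.03,0,0,0,0,0,0]]'
python3 -m handwheel '[[0.03,0,0,0,0,0,0]]'
python3 -m handwheel '[[0.03,0,0,0.001,0,0,0],[0.03,0,0,0.001,0,0,0],[0.03,0,0,0.001,0,0,0],[0.03,0,0,0,0,0,0],[0.03,0,0,0,0,0,0]]'
```

```text
time: 14.82
position: [0.6068, 0.0528, 0.1095]
tool_rot: [2.031, 2.396, 0.001]
ft_force: [0.7, 0.7, 2.2]
grip_width: 0.497
grip_force: 40.0
time: 14.95
position: [0.6068, 0.0528, 0.1094]
tool_rot: [2.031, 2.396, 0.001]
ft_force: [0.6, 2.6, 2.5]
grip_width: 0.499
grip_force: 40.0
time: 15.58
position: [0.6068, 0.0527, 0.1063]
tool_rot: [2.031, 2.396, 0.001]
ft_force: [0.5, 3.2, 3.5]
grip_width: 0.497
grip_force: 40.0
```

```bash
python3 -m handwheel '[[0.03,0.0007,0,0,0,0,0],[0.03,0,0,0,0,0,0],[0.03,0,0,0,0,0,0]]'
python3 -m handwheel '[[0.03,0.0007,0,0,0,0,0],[0.03,0,0,0,0,0,0],[0.03,0,0,0,0,0,0]]'
```

```text
time: 15.95
position: [0.6067, 0.0528, 0.1062]
tool_rot: [2.032, 2.396, 0.0]
ft_force: [1.5, 2.3, 4.0]
grip_width: 0.499
grip_force: 40.0
time: 16.32
position: [0.6066, 0.0533, 0.1062]
tool_rot: [2.032, 2.395, -0.0]
ft_force: [1.5, 1.8, 3.3]
grip_width: 0.498
grip_force: 40.0
```

```bash
python3 -m handwheel '[[0.03,0.0008,0.0005,0,0,0,0],[0.03,0,0,0,0,0,0],[0.03,0,0,0,0,0,0]]'
python3 -m handwheel '[[0.03,0,0,0.0015,0,0,0],[0.03,0,0,0.0015,0,0,0],[0.03,0,0,0.0015,0,0,0],[0.03,0,0,0,0,0,0],[0.03,0,0,0,0,0,0]]'
```

```text
time: 16.7
position: [0.6066, 0.0543, 0.106]
tool_rot: [2.032, 2.396, -0.001]
ft_force: [1.4, 1.0, 3.3]
grip_width: 0.501
grip_force: 40.0
time: 17.32
position: [0.6067, 0.0544, 0.1019]
tool_rot: [2.032, 2.396, -0.001]
ft_force: [0.7, -0.4, 5.9]
grip_width: 0.497
grip_force: 40.0
```

Sideways force is gone and the ring is about 10.7 mm down. I continue to the bottom.

```bash
python3 -m handwheel '[[0.03,0,0,0.0015,0,0,0],[0.03,0,0,0.0015,0,0,0],[0.03,0,0,0.001,0,0,0],[0.03,0,0,0,0,0,0],[0.03,0,0,0,0,0,0]]'
python3 -m handwheel '[[0.03,0,0,0.001,0,0,0],[0.03,0,0,0,0,0,0],[0.03,0,0,0,0,0,0]]'
```

```text
time: 17.95
position: [0.6067, 0.0544, 0.0983]
tool_rot: [2.031, 2.396, -0.001]
ft_force: [-1.0, -0.7, 8.8]
grip_width: 0.497
grip_force: 40.0
time: 18.32
position: [0.6068, 0.0544, 0.0974]
tool_rot: [2.031, 2.396, -0.001]
ft_force: [-0.3, -0.3, 8.8]
grip_width: 0.498
grip_force: 40.0
```

```bash
python3 -m handwheel '[[0.03,0,0,0.0006,0,0,0],[0.03,0,0,0,0,0,0],[0.03,0,0,0,0,0,0]]'
python3 -m handwheel '[[0.03,0,0,0.0006,0,0,0],[0.03,0,0,0,0,0,0],[0.03,0,0,0,0,0,0]]'
python3 -c "
from h import *
im,d=ctrl.get_image('side'); h=cv2.cvtColor(im,cv2.COLOR_BGR2HSV); y=(cv2.inRange(h,(22,120,80),(35,255,255))>0); y[:225]=0;y[300:]=0;y[:,:270]=0;y[:,330:]=0
Q=np.array([world('side',a,b,d[b,a]) for b,a in np.argwhere(y) if d[b,a]>0]); print(np.median(Q[:,2]),len(Q))
cv2.imwrite('pics/c5.png',cv2.resize(im[200:290,250:350],(800,600)))
"
```

```text
time: 18.7
position: [0.6068, 0.0545, 0.0969]
tool_rot: [2.031, 2.396, -0.001]
ft_force: [-0.3, 0.1, 8.7]
grip_width: 0.498
grip_force: 40.0
time: 19.08
position: [0.6068, 0.0544, 0.0963]
tool_rot: [2.032, 2.395, -0.001]
ft_force: [-0.1, -0.2, 8.8]
grip_width: 0.499
grip_force: 40.0
0.04938366047920928 248
```

View pics/c5.png

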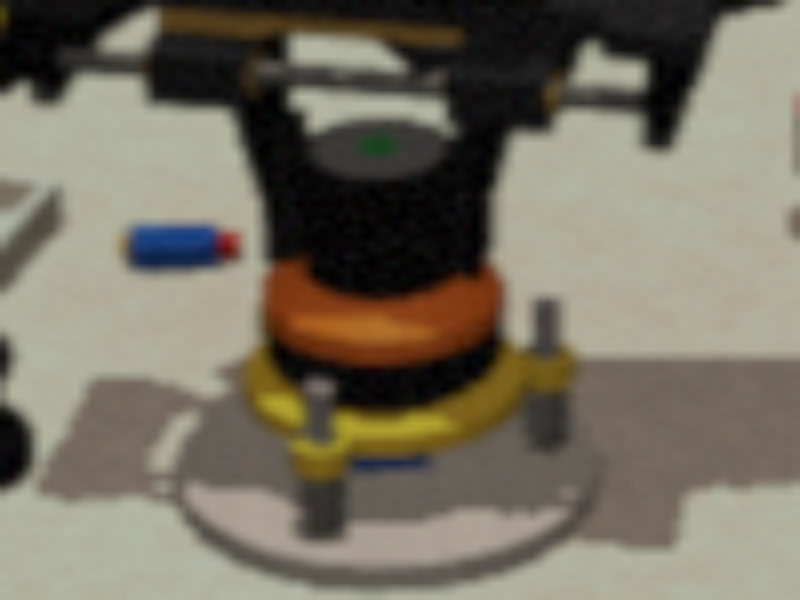

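The crop shows the camera upright with its cone on the ring, near (385,400). The ring is about 16 mm below its start and the contact force is about 11.7 N, with almost no sideways load. I let it settle, then hand in.

```bash
python3 -m handwheel '[[0.03,0,0,0,0,0,0],[0.03,0,0,0,0,0,0],[0.03,0,0,0,0,0,0],[0.03,0,0,0,0,0,0],[0.03,0,0,0,0,0,0],[0.03,0,0,0,0,0,0]]'
python3 -c "
from bench import ctrl
print(ctrl.close_job())"
```

```text
time: 19.88
position: [0.6068, 0.0544, 0.0963]
tool_rot: [2.031, 2.395, -0.001]
ft_force: [-0.2, 0.1, 9.4]
grip_width: 0.498
grip_force: 40.0
the job is handed in; nothing more can be done
None
```

I held the camera's lens about 60 mm square off the target for 2.6 s, then seated it upright in the ring and pressed to the bottom (about 16 mm, 12 N); it is still gripped there, and I handed the job in at about 20 s (no verdict was returned).

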